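Take the brown tape roll off the stand's arm

TASK

Slide the brown paper tape roll off the open end of its arm on the tape stand and set it upright on its rim between the two bars of the wooden roll rest, its hole facing along the bars. Do not drop it on the table, and leave the white roll hanging where it is.

Things in the scene. Friction and masses are not known exactly. Their poses are not given: they have to be found in the camera images.
- brown_roll_center (a point): centre of the brown (kraft paper) tape roll with a white core: outside diameter 54 mm, width 28 mm, round hole 26 mm, 40 to 85 g. It hangs on one arm of the tape stand (either arm), the top of its hole on the arm, its centre about 122 mm above the table; raising it 8 mm centres the hole on the arm. Its own y axis runs through the hole; it may be turned anyhow about that axis.
- white_roll_center (a point): centre of the white tape roll with a brown core, same size, hanging on the other arm; it must stay there. Its own y axis runs through the hole.
- tape_stand: fixed T-shaped steel stand; origin at the middle of its round foot (diameter 110 mm) on the table. A 16 mm post, 140 mm high, carries two level round arms of 10 mm diameter, axis 130 mm above the table, along the stand's own +y and -y. Each arm ends open, with no knob, 130 mm from the post's axis: a roll comes off away from the post.
- roll_rest: fixed wooden rest; origin mid underside, on the table. Two level 8 mm steel bars run along its own y at its x = -15 and +15 mm, tops 44 mm above the table, 104 mm long between wooden end cheeks 50 mm wide and 52 mm high. Foot 70 x 124 mm, 10 mm thick. A roll standing between the bars has its centre 67 mm above the table.
There are look-alikes about, which are no part of the job. What is shaped like the part that bears brown_roll_center but blue is not meant.

How it is judged:
On the way:
1. the brown roll is off the open end of its arm, in the air (horizontal distance between brown_roll_center and tape_stand above 0.144 m and height (world z) of brown_roll_center above 0.075 m), for 0.1 s.
At the end, for the whole second after the job is handed in: The brown roll stands at rest on its rim between the two bars of the roll rest: centre within 10 mm of the middle line between the bars, between the end cheeks, 62 to 73 mm above the table, its axis within 20 degrees of the bars; the white roll hangs within 30 mm of where it was (x of brown_roll_center in the frame of roll_rest between -0.01 and 0.01 m and y of brown_roll_center in the frame of roll_rest between -0.042 and 0.042 m and z of brown_roll_center in the frame of roll_rest between 0.062 and 0.073 m and angle between the y axis of brown_roll_center and the y axis of roll_rest, either way round below 0.35 rad and linear speed of brown_roll below 0.02 m/s and distance of white_roll_center from where it was at the start of the episode below 0.03 m); the robot touches nothing.
It fails at once if the brown roll is dropped on the table (height (world z) of brown_roll_center below 0.04 m).
It fails at once if the white roll is pushed along or off its arm (distance of white_roll_center from where it was at the start of the episode above 0.03 m).
It also fails if it takes over 35 s, if anything falls off the work surface, if the arm or the gripper's body presses on something with over 40 N, if the wrist force passes 120 N, or if a joint passes its speed limit or range.

ROBOT

A 6-joint arm with a two-finger parallel gripper is mounted at the origin on a cart in front of the work surface, level with it; the furniture and walls round the work are solid. World frame = base frame: x ahead of the robot, y to its left, z up, the work surface at z = 0. Lengths are in m, angles in rad, forces in N, time in s.
With the tool pointing down it reaches from about 0.3 to 0.775 m from the base axis. Payload 14.6 kg.
Tool frame: the origin (TCP) lies midway between the tips of the shut fingers; the grasp point (between the pads) lies 19 mm behind it; z points along the fingers, y is the direction in which the jaws open and shut (so a half turn about z gives the same grasp; the last joint's range is limited). The gripper opens to 94 mm and grips with 3 to 60 N. Pads are 16 mm wide; open, the fingers measure 119 mm over their backs; the gripper's body (75 mm by 177 mm) begins 78 mm behind the grasp point.
Start: joints at [1.261, 0.3, 1.521, -0, 1.321, -0.067], TCP at [0.132, 0.534, 0.205] pointing down, gripper open.
Joint ranges: [-3.03, 3.03], [-0.79, 2.21], [0.23, 2.52], [-1.04, 4.18], [0, 3.07], [-2.55, 2.55]. Speed limits (rad/s): [2.22, 2.22, 2.57, 3.14, 3.14, 3.14].

INTERFACE

Orientations are given as [roll, pitch, yaw] about the fixed x, y, z axes, in that order (R = Rz(yaw) Ry(pitch) Rx(roll)).
In Python, from station import readout, imaging, job gives the robot as it stands.
- The arm moves only by the tool arm_command, never from a script. Its argument "increments" is a list of rows, each an object with "gripper": the opening, from 0 (shut) to 1 (fully open); "slide": the shift along the world's x, y, z in m, a list of three; "yaw": the turn about the world's z in rad. A call has 1 to 8 rows; each row is the pose to reach, as a shift and turn from the pose commanded when the call began; what a row does not reach only later rows make up. A row lasts 1/8 s, in which the tool goes at most 62.5 mm and 10.7 degrees, less where a joint would pass 70% of its speed; a pose out of reach is approached as far as the arm can. A call with a gripper value outside its range is refused whole. The fingers move at their own pace and stop on an object; "grip_force" is the grip in N (left out, the last holds). Time passes only in rows, so rows that repeat a pose let the fingers close. It gives the time, the measured TCP pose, the force and the opening at its end, in the units of the state.
- readout.get_obs(): the state, without advancing time (a new reading comes with each control period).
- imaging.camera(name): name is "scene" or "top" or "wrist"; returns a dict with "color" (400x640x3 uint8, red, green, blue), "mtx" (3x3 intrinsics, pixels), "rvec" (rotation vector, rad) and "tvec" (3), from world to camera coordinates, as OpenCV has them. Camera axes: x right, y down, z forward; pixel columns grow to the right and rows downward; lengths in m; the calibration is good to about 2 mm. A picture is of the moment at which its call begins. There is no depth.
- job.hand_in(): hands the job in, once; it reports no verdict.
The state is a dict: "time_s": time; "qpos": joint angles; "joint_vel": joint speeds; "tau": joint torques, N m; "ee_pos": TCP position; "eef_rot": TCP orientation; "force": force on the tool from outside, world axes, zero at the start; "moment": the same for the moment, N m; "grip_width": finger opening in m.
Only numpy, scipy, OpenCV 4.12 (cv2) and the standard library are available. Lean on these libraries where they do the work, as an engineer would, in place of code of your own. Each camera call takes 0.05 s, during which the arm holds its last target. There are 200 camera calls.

## Working session

There is one attempt and no reset: what is moved stays moved. The work goes in short steps, Python scripts to look and compute and a tool call to move; the robot and the scene stay as the last step left them, time stands still between calls to the robot, and variables do not carry over. Pictures are saved under pics/ and viewed, about 8 in all and at most 12, crops included, and the job is handed in when it is done.

Besides the shell and the picture viewer there is one more tool, called after "Call:" by a JSON object that holds its "op" and its "data", one argument or row to a line. arm_command: Moves the arm, as the interface text tells. Its arguments: {"type":"object","properties":{"increments":{"type":"array","items":{"type":"object","properties":{"gripper":{"type":"number"},"slide":{"type":"array","items":{"type":"number"}},"yaw":{"type":"number"}}}},"grip_force":{"type":"number"}},"required":["increments"]}

```bash
mkdir -p pics; cat > h.py <<'E'
import numpy as np, cv2
from station import readout, imaging, job
def cam(n,save=None):
    c=imaging.camera(n)
    np.savez(f'{n}.npz',**{k:np.array(v) for k,v in c.items()})
    if save: cv2.imwrite(f'pics/{save}.png',c['color'][:,:,::-1])
    return c
def ray(c,px):
    R=cv2.Rodrigues(np.array(c['rvec'],float))[0];t=np.array(c['tvec'],float).ravel()
    d=R.T@np.linalg.inv(c['mtx'])@np.array([px[0],px[1],1.]);o=-R.T@t
    return o,d
def onz(c,px,z):
    o,d=ray(c,px);return o+d*(z-o[2])/d[2]
def proj(c,p):
    return cv2.projectPoints(np.array(p,float).reshape(-1,3),np.array(c['rvec'],float),np.array(c['tvec'],float),np.array(c['mtx'],float),None)[0].reshape(-1,2)
def tri(c1,p1,c2,p2):
    o1,d1=ray(c1,p1);o2,d2=ray(c2,p2)
    s=np.linalg.lstsq(np.c_[d1,-d2],o2-o1,rcond=None)[0]
    a=o1+s[0]*d1;b=o2+s[1]*d2
    return (a+b)/2,np.linalg.norm(a-b)
E
python3 - <<'E'
from h import *
a=cam('scene');b=cam('top')
cv2.imwrite('pics/a.png',a['color'][:,:,::-1]);cv2.imwrite('pics/b.png',b['color'][:,:,::-1])
print(readout.get_obs())
for c in(a,b):print(ray(c,(320,200)))
E
```

```text
{'time_s': 0.1, 'qpos': array([ 1.26138714e+00,  3.00400888e-01,  1.52145701e+00,  1.38556651e-05,
        1.32069431e+00, -6.66166299e-02]), 'joint_vel': array([ 0.00087276, -0.00115708, -0.00088759, -0.00024875,  0.00133873,
        0.00134101]), 'tau': array([ 1.90902210e-03, -5.32645226e+01, -3.53282654e+01,  7.09974580e-02,
        2.34579819e-02, -9.17158445e-05]), 'ee_pos': array([0.13217251, 0.53366805, 0.20497733]), 'eef_rot': array([-3.14063612e+00, -7.72662462e-05,  2.89879662e+00]), 'force': array([ 0.49674139,  0.15172722, -0.55142161]), 'moment': array([-0.01944812, -0.08314038, -0.01038482]), 'grip_width': 0.09385418600639477}
(array([ 0.10036769, -0.42202485,  0.70729524]), array([ 0.5220663 ,  0.46716991, -0.71363439]))
(array([4.17431146e-01, 2.23376574e-04, 9.33442566e-01]), array([ 0.17014217, -0.0114194 , -0.98537482]))
```

View pics/a.png

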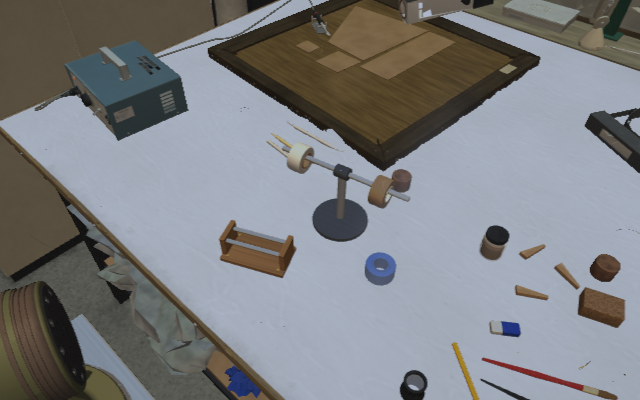

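View pics/b.png

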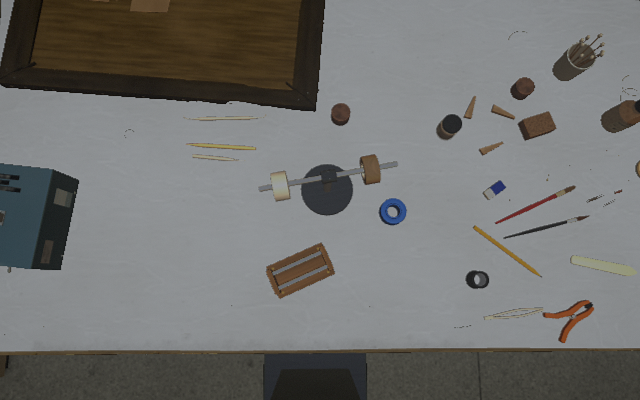

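Scene view: stand at (341,200), a brown roll with a white core on its right arm at (381,191), the white roll at (300,157), the rest at (258,248). Top view: brown roll (371,169), white roll (280,186), foot (327,190), rest (300,270). Look-alikes are the blue ring (392,211), which is the excluded colour, and the brown jars/corks at (340,114) and (522,88), which stand on the table. Only the hanging roll fits, so I'll confirm it in a crop.

```bash
python3 - <<'E'
from h import *
a=dict(np.load('scene.npz'));b=dict(np.load('top.npz'))
A=cv2.resize(a['color'][130:280,215:415],None,fx=4,fy=4,interpolation=cv2.INTER_CUBIC)
B=cv2.resize(b['color'][150:300,250:410],None,fx=4,fy=4,interpolation=cv2.INTER_CUBIC)
cv2.imwrite('pics/ca.png',A[:,:,::-1]);cv2.imwrite('pics/cb.png',B[:,:,::-1])
E
```

```text
(no output)
```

View pics/ca.png

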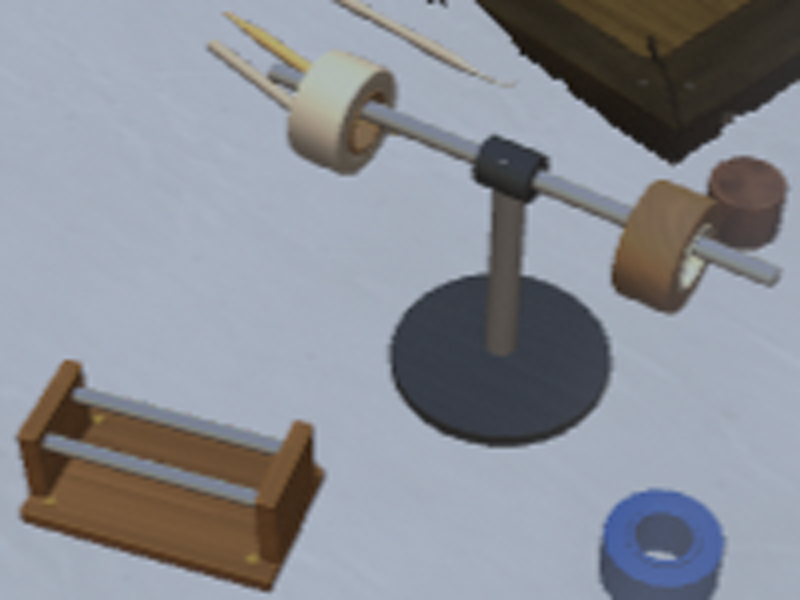

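View pics/cb.png

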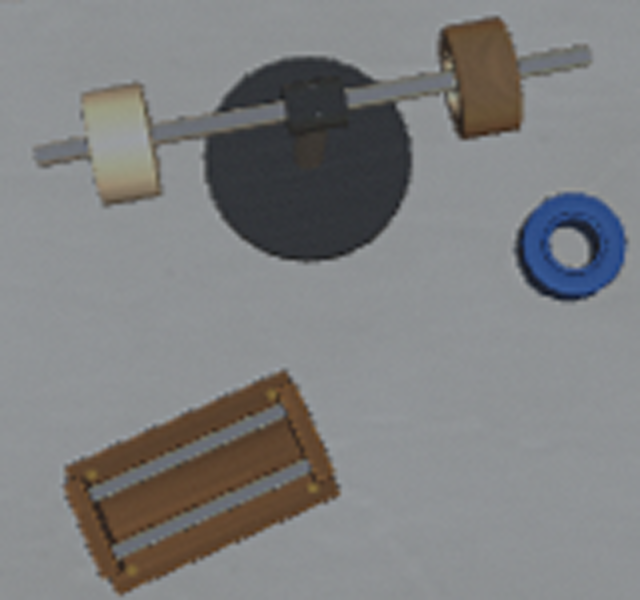

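```bash
python3 - <<'E'
from h import *
a=dict(np.load('scene.npz'));b=dict(np.load('top.npz'))
P=lambda x,y:(x/4+250-.375,y/4+150-.375)
S=lambda x,y:(x/4+215-.375,y/4+130-.375)
e1=onz(b,P(40,155),.13);e2=onz(b,P(588,55),.13)
print('ends',e1,e2,np.linalg.norm(e1-e2),'mid',(e1+e2)/2,'foot',onz(b,P(308,158),.004))
d=(e2-e1)/np.linalg.norm(e2-e1);print('dir',d,np.arctan2(d[1],d[0]))
print('scene ends',onz(a,S(277,75),.13),onz(a,S(772,273),.13),'foot',onz(a,S(500,355),.004))
r=onz(b,P(479,78),.122);print('roll',r,'along',(r-(e1+e2)/2)@d)
w=onz(b,P(121,143),.122);print('white',w,(w-(e1+e2)/2)@d)
# roll blob in top & scene
for n,c,(x0,x1,y0,y1) in(('top',b,(355,385,150,188)),('scene',a,(365,396,172,212))):
    s=c['color'][y0:y1,x0:x1];h=cv2.cvtColor(s,cv2.COLOR_RGB2HSV)
    m=((h[...,1]>85)).astype(np.uint8)
    m=cv2.morphologyEx(m,cv2.MORPH_OPEN,np.ones((3,3)))
    ys,xs=np.nonzero(m);print(n,len(xs),xs.min()+x0,xs.max()+x0,ys.min()+y0,ys.max()+y0,'minrect',cv2.minAreaRect(np.c_[xs+x0,ys+y0].astype(np.float32)))
B=[onz(b,P(*q),.042) for q in((92,493),(282,412),(115,552),(310,466))]
B=np.array(B);print('rest ctr',B.mean(0));
for i in(0,2):
    v=B[i+1]-B[i];print(np.linalg.norm(v),np.arctan2(v[1],v[0]))
BS=np.array([onz(a,S(*q),.042) for q in((78,395),(285,447),(45,440),(258,497))])
print('scene rest',BS.mean(0))
for i in(0,2):
    v=BS[i+1]-BS[i];print(np.linalg.norm(v),np.arctan2(v[1],v[0]))
E
```

```text
ends [0.57787251 0.10096456 0.13      ] [ 0.6247012  -0.15117519  0.13      ] 0.2564515197530364 mid [ 0.60128685 -0.02510531  0.13      ] foot [ 0.60122254 -0.02464018  0.004     ]
dir [ 0.18260253 -0.98318682  0.        ] -1.3871634892903977
scene ends [0.57786603 0.09823949 0.13      ] [ 0.62725469 -0.15044684  0.13      ] foot [ 0.60334839 -0.02473226  0.004     ]
roll [ 0.61575824 -0.10139968  0.122     ] along 0.07765413070881047
white [0.58506368 0.06477983 0.122     ] -0.09133627909468592
top 410 361 379 155 183 minrect ((371.15643310546875, 169.05075073242188), (27.737777709960938, 15.78605842590332), 78.2317123413086)
scene 286 368 386 176 202 minrect ((377.270263671875, 188.87838745117188), (15.289106369018555, 26.96143341064453), 9.462322235107422)
rest ctr [0.43250281 0.03030654 0.042     ]
0.10106274113882328 -1.173542247601205
0.1037255456449379 -1.1640242688886402
scene rest [0.43305287 0.02950993 0.042     ]
0.10157650672421317 -1.1376137731121019
0.1030423051784823 -1.1482683067516384
```

Confirmed: the roll in the crops has a kraft-brown outside and a white core, and it hangs on the -y arm. Both views agree within about 2 mm: roll (0.616,-0.102), arm heading -1.387 rad, rest (0.433,0.030) heading -1.16. I'll move above the roll with the jaws across its diameter.

Call:
{"op": "arm_command", "data": {
  "increments": [
    {"slide": [0.04,-0.05,0.01],"yaw": -0.1,"gripper": 1},
    {"slide": [0.08,-0.1,0.015],"yaw": -0.25},
    {"slide": [0.11,-0.15,0.015],"yaw": -0.4},
    {"slide": [0.15,-0.2,0.015],"yaw": -0.55},
    {"slide": [0.19,-0.25,0.015],"yaw": -0.7},
    {"slide": [0.23,-0.3,0.015],"yaw": -0.85},
    {"slide": [0.27,-0.35,0.015],"yaw": -1.0},
    {"slide": [0.31,-0.4,0.015],"yaw": -1.144}
  ]
}}

```text
invalid input
```

Call:
{"op": "arm_command", "data": {
  "increments": [
    {"slide": [0.04,-0.05,0]},
    {"slide": [0.08,-0.1,0]},
    {"slide": [0.11,-0.15,0]},
    {"slide": [0.14,-0.19,0]},
    {"slide": [0.16,-0.22,0]},
    {"slide": [0.174,-0.236,0]},
    {"slide": [0.174,-0.236,0]},
    {"slide": [0.174,-0.236,0]}
  ]
}}

```text
invalid input
```

```bash
python3 - <<'E'
from h import *
o=readout.get_obs();print(o['time_s'],o['ee_pos'],o['eef_rot'],o['qpos'])
c=cam('wrist','w1')
print(proj(c,[[.616,-.102,.149],[.625,-.15,.13],[.602,-.025,.14]]))
E
```

```text
0.1 [0.13217251 0.53366805 0.20497733] [-3.14063612e+00 -7.72662462e-05  2.89879662e+00] [ 1.26138714e+00  3.00400888e-01  1.52145701e+00  1.38556651e-05
  1.32069431e+00 -6.66166299e-02]
[[-24.80070249 614.12648373]
 [-35.34180274 601.09099595]
 [ 23.39804114 592.02553282]]
```

View pics/w1.png

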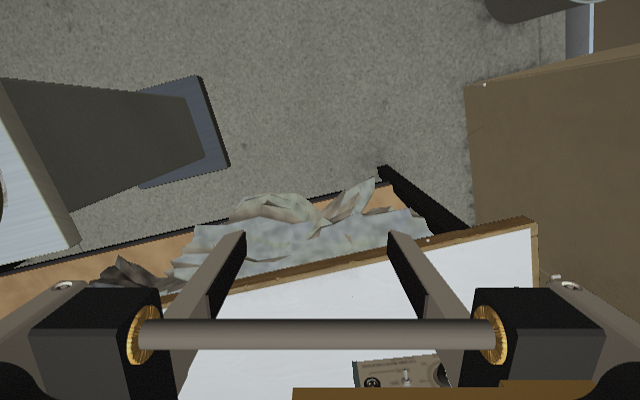

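Both calls were refused and the arm hasn't moved; the wrist picture shows only the table edge and the floor. I suspect each row needs every key, so I'll give them all.

Call:
{"op": "arm_command", "data": {
  "grip_force": 15,
  "increments": [
    {"slide": [0.04,-0.05,0.01],"yaw": -0.1,"gripper": 1},
    {"slide": [0.08,-0.1,0.015],"yaw": -0.25,"gripper": 1},
    {"slide": [0.11,-0.15,0.015],"yaw": -0.4,"gripper": 1},
    {"slide": [0.15,-0.2,0.015],"yaw": -0.55,"gripper": 1},
    {"slide": [0.19,-0.25,0.015],"yaw": -0.7,"gripper": 1},
    {"slide": [0.23,-0.3,0.015],"yaw": -0.85,"gripper": 1},
    {"slide": [0.27,-0.35,0.015],"yaw": -1.0,"gripper": 1},
    {"slide": [0.31,-0.4,0.015],"yaw": -1.144,"gripper": 1}
  ]
}}

```text
time_s: 1.15
ee_pos: [0.4384, 0.138, 0.2205]
eef_rot: [3.141, -0.0, 1.75]
force: [1.1, 0.9, 0.5]
grip_width: 0.0943
```

Call:
{"op": "arm_command", "data": {
  "increments": [
    {"slide": [0.04,-0.05,0],"yaw": 0,"gripper": 1},
    {"slide": [0.08,-0.1,0],"yaw": 0,"gripper": 1},
    {"slide": [0.11,-0.15,0],"yaw": 0,"gripper": 1},
    {"slide": [0.14,-0.19,0],"yaw": 0,"gripper": 1},
    {"slide": [0.16,-0.22,0],"yaw": 0,"gripper": 1},
    {"slide": [0.174,-0.236,0],"yaw": 0,"gripper": 1},
    {"slide": [0.174,-0.236,0],"yaw": 0,"gripper": 1}
  ]
}}

```text
time_s: 2.02
ee_pos: [0.6115, -0.0969, 0.2195]
eef_rot: [-3.14, -0.0, 1.753]
force: [0.3, 0.4, -0.5]
grip_width: 0.0939
```

```bash
python3 - <<'E'
from h import *
o=readout.get_obs();print(o['time_s'],o['ee_pos'],o['eef_rot'],o['qpos'])
c=cam('wrist','w2')
print(proj(c,[[.616,-.102,.149],[.625,-.15,.13],[.602,-.025,.14]]))
E
```

```text
2.025 [ 0.61152327 -0.09693226  0.21954797] [-3.14045351e+00 -4.75436839e-04  1.75342788e+00] [-2.16346732e-01  4.47601177e-01  1.28723136e+00 -4.49669660e-06
  1.40799449e+00 -3.98977825e-01]
[[320.11491783 214.49126719]
 [319.89697601 253.41352132]
 [320.54424157 125.19187116]]
```

View pics/w2.png

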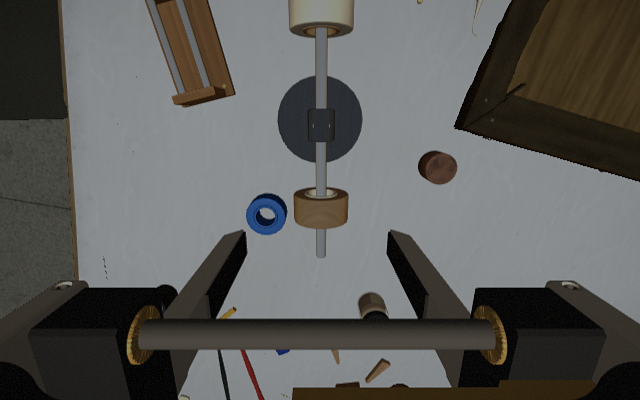

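The wrist view shows the arm end at (321,255), the brown roll at (320,208) and the post at (321,125). That matches my projections to a few pixels, so I'll lower.

Call:
{"op": "arm_command", "data": {
  "increments": [
    {"slide": [0,0,0],"yaw": 0,"gripper": 1},
    {"slide": [0,0,-0.03],"yaw": 0,"gripper": 1},
    {"slide": [0,0,-0.06],"yaw": 0,"gripper": 1},
    {"slide": [0,0,-0.08],"yaw": 0,"gripper": 1},
    {"slide": [0,0,-0.1],"yaw": 0,"gripper": 1},
    {"slide": [0,0,-0.117],"yaw": 0,"gripper": 1},
    {"slide": [0,0,-0.117],"yaw": 0,"gripper": 1},
    {"slide": [0,0,-0.117],"yaw": 0,"gripper": 1}
  ]
}}

```text
time_s: 3.08
ee_pos: [0.6118, -0.0961, 0.1043]
eef_rot: [3.141, 0.0, 1.755]
force: [-0.2, -0.5, 0.4]
grip_width: 0.094
```

Call:
{"op": "arm_command", "data": {
  "increments": [
    {"slide": [0.004,-0.006,-0.001],"yaw": 0,"gripper": 1},
    {"slide": [0.004,-0.006,-0.001],"yaw": 0,"gripper": 1},
    {"slide": [0.004,-0.006,-0.001],"yaw": 0,"gripper": 1}
  ]
}}

```text
time_s: 3.45
ee_pos: [0.6155, -0.1023, 0.1026]
eef_rot: [3.141, 0.0, 1.755]
force: [0.3, 0.3, -1.0]
grip_width: 0.0942
```

Call:
{"op": "arm_command", "data": {
  "grip_force": 15,
  "increments": [
    {"slide": [0,0,0],"yaw": 0,"gripper": 0.7},
    {"slide": [0,0,0],"yaw": 0,"gripper": 0.6},
    {"slide": [0,0,0],"yaw": 0,"gripper": 0.5},
    {"slide": [0,0,0],"yaw": 0,"gripper": 0.45},
    {"slide": [0,0,0],"yaw": 0,"gripper": 0.45},
    {"slide": [0,0,0],"yaw": 0,"gripper": 0.45}
  ]
}}

```text
time_s: 4.2
ee_pos: [0.6154, -0.1021, 0.1024]
eef_rot: [-3.142, -0.0, 1.755]
force: [0.4, -0.8, 0.7]
grip_width: 0.0523
```

```bash
python3 - <<'E'
from h import *
o=readout.get_obs();print(o['time_s'],o['ee_pos'],o['eef_rot'],o['grip_width'],o['force'])
a=cam('scene');
A=cv2.resize(a['color'][90:250,260:460],None,fx=3,fy=3,interpolation=cv2.INTER_CUBIC)
w=cam('wrist')
cv2.imwrite('pics/g1.png',np.vstack([A,cv2.resize(w['color'][160:280,220:420],None,fx=3,fy=3)[:120*3]])[:600,:,::-1] if 0 else A[:,:,::-1])
E
```

```text
4.2 [ 0.61543534 -0.10213597  0.10243645] [-3.14156254e+00 -6.03652735e-05  1.75479172e+00] 0.05227406071893199 [ 0.44256026 -0.77350406  0.70630191]
```

View pics/g1.png

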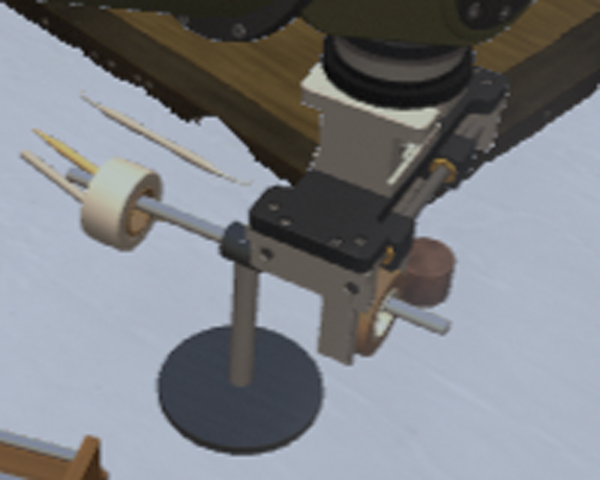

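The scene crop shows the roll held between the fingers on its arm (scene crop (375,315)) and the white roll untouched. The opening is 52 mm, so the roll is gripped. Next I'll lift 8 mm and slide it out along the arm.

Call:
{"op": "arm_command", "data": {
  "grip_force": 25,
  "increments": [
    {"slide": [0,0,0],"yaw": 0,"gripper": 0.4},
    {"slide": [0,0,0.004],"yaw": 0,"gripper": 0.4},
    {"slide": [0,0,0.008],"yaw": 0,"gripper": 0.4},
    {"slide": [0,0,0.008],"yaw": 0,"gripper": 0.4},
    {"slide": [0,0,0.008],"yaw": 0,"gripper": 0.4}
  ]
}}

```text
time_s: 4.92
ee_pos: [0.6154, -0.1022, 0.1104]
eef_rot: [-3.142, 0.0, 1.755]
force: [-0.6, -0.0, -1.3]
grip_width: 0.0521
```

Call:
{"op": "arm_command", "data": {
  "increments": [
    {"slide": [0.002,-0.01,0],"yaw": 0,"gripper": 0.4},
    {"slide": [0.0046,-0.025,0],"yaw": 0,"gripper": 0.4},
    {"slide": [0.0074,-0.04,0],"yaw": 0,"gripper": 0.4},
    {"slide": [0.01,-0.055,0],"yaw": 0,"gripper": 0.4},
    {"slide": [0.013,-0.07,0],"yaw": 0,"gripper": 0.4},
    {"slide": [0.0158,-0.085,0],"yaw": 0,"gripper": 0.4},
    {"slide": [0.0186,-0.1,0],"yaw": 0,"gripper": 0.4},
    {"slide": [0.0186,-0.1,0],"yaw": 0,"gripper": 0.4}
  ]
}}

```text
time_s: 5.92
ee_pos: [0.634, -0.2032, 0.1103]
eef_rot: [-3.142, -0.0, 1.754]
force: [0.5, -0.0, -0.5]
grip_width: 0.0522
```

```bash
python3 - <<'E'
from h import *
o=readout.get_obs();print(o['time_s'],o['ee_pos'],o['eef_rot'],o['grip_width'],o['force'])
a=cam('scene');
A=cv2.resize(a['color'][90:270,260:500],None,fx=3,fy=3,interpolation=cv2.INTER_CUBIC)
cv2.imwrite('pics/g2.png',A[:,:,::-1])
E
```

```text
5.925 [ 0.63404564 -0.20323987  0.11025506] [-3.14151106e+00 -6.37507958e-06  1.75366644e+00] 0.05215090668238138 [ 0.53785527 -0.01988034 -0.53476122]
```

View pics/g2.png

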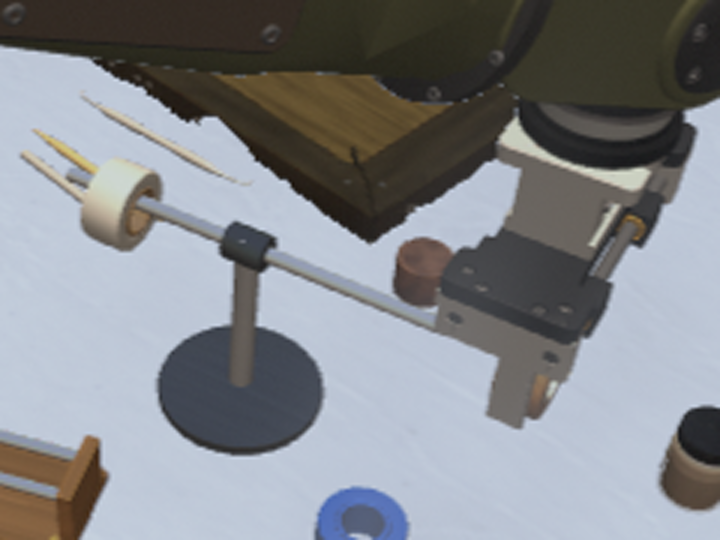

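The crop shows the roll in the fingers well past the open end (crop (540,395)), and the white roll still at (122,205). I'll raise it and carry it over the rest.

Call:
{"op": "arm_command", "data": {
  "increments": [
    {"slide": [0,0,0.03],"yaw": 0,"gripper": 0.4},
    {"slide": [0,0,0.06],"yaw": 0,"gripper": 0.4},
    {"slide": [-0.02,0.02,0.08],"yaw": 0.05,"gripper": 0.4},
    {"slide": [-0.05,0.05,0.08],"yaw": 0.1,"gripper": 0.4},
    {"slide": [-0.08,0.08,0.08],"yaw": 0.15,"gripper": 0.4},
    {"slide": [-0.11,0.115,0.08],"yaw": 0.2,"gripper": 0.4},
    {"slide": [-0.14,0.15,0.08],"yaw": 0.225,"gripper": 0.4},
    {"slide": [-0.17,0.185,0.08],"yaw": 0.225,"gripper": 0.4}
  ]
}}

```text
time_s: 6.98
ee_pos: [0.4628, -0.0157, 0.1906]
eef_rot: [3.141, 0.0, 1.981]
force: [0.4, 0.9, -0.1]
grip_width: 0.0526
```

Call:
{"op": "arm_command", "data": {
  "increments": [
    {"slide": [-0.02,0.03,0],"yaw": 0,"gripper": 0.4},
    {"slide": [-0.031,0.048,0],"yaw": 0,"gripper": 0.4},
    {"slide": [-0.031,0.048,0],"yaw": 0,"gripper": 0.4},
    {"slide": [-0.031,0.048,0],"yaw": 0,"gripper": 0.4}
  ]
}}

```text
time_s: 7.48
ee_pos: [0.4334, 0.0306, 0.1906]
eef_rot: [3.141, 0.0, 1.98]
force: [0.8, -0.2, -0.4]
grip_width: 0.0521
```

```bash
python3 - <<'E'
from h import *
o=readout.get_obs();print(o['time_s'],o['ee_pos'],o['eef_rot'],o['grip_width'],o['force'])
c=cam('wrist','w3')
u=np.array([np.cos(-1.16),np.sin(-1.16),0]);n=np.array([-u[1],u[0],0]);m=np.array([.4328,.030,.044])
for s in(-.015,.015):print(proj(c,[m+n*s+u*t for t in(-.05,0,.05)]))
E
```

```text
7.475 [0.4333525  0.03059616 0.19057435] [3.14129622e+00 2.36787546e-04 1.98008243e+00] 0.05213864875963891 [ 0.78923003 -0.20487483 -0.44029827]
[[301.84946526 143.60037247]
 [302.55844147 187.57608456]
 [303.20935049 227.95005948]]
[[329.08513784 143.54567528]
 [328.63112083 187.52645564]
 [328.21429134 227.90486907]]
```

View pics/w3.png

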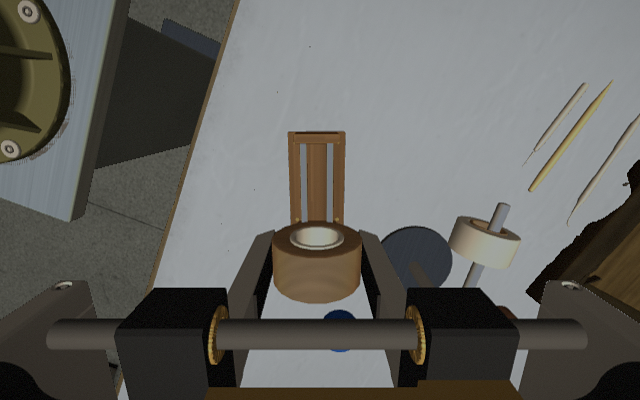

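The wrist view shows the roll at (317,255), the bars at columns 304 and 330, and the rest parallel to the roll's axis. My model is within about 1.5 px. I'll lower it.

Call:
{"op": "arm_command", "data": {
  "increments": [
    {"slide": [0.001,0,-0.03],"yaw": 0,"gripper": 0.4},
    {"slide": [0.001,0,-0.06],"yaw": 0,"gripper": 0.4},
    {"slide": [0.001,0,-0.09],"yaw": 0,"gripper": 0.4},
    {"slide": [0.001,0,-0.11],"yaw": 0,"gripper": 0.4},
    {"slide": [0.001,0,-0.125],"yaw": 0,"gripper": 0.4},
    {"slide": [0.001,0,-0.133],"yaw": 0,"gripper": 0.4},
    {"slide": [0.001,0,-0.138],"yaw": 0,"gripper": 0.4},
    {"slide": [0.001,0,-0.138],"yaw": 0,"gripper": 0.4}
  ]
}}

```text
time_s: 8.52
ee_pos: [0.4342, 0.0308, 0.0526]
eef_rot: [3.141, 0.0, 1.98]
force: [0.1, -0.3, -0.3]
grip_width: 0.0523
```

Call:
{"op": "arm_command", "data": {
  "increments": [
    {"slide": [0,0,-0.002],"yaw": 0,"gripper": 0.4},
    {"slide": [0,0,-0.004],"yaw": 0,"gripper": 0.4},
    {"slide": [0,0,-0.004],"yaw": 0,"gripper": 0.4}
  ]
}}

```text
time_s: 8.9
ee_pos: [0.434, 0.0308, 0.0484]
eef_rot: [-3.142, -0.0, 1.98]
force: [0.6, -0.1, 0.6]
grip_width: 0.0522
```

```bash
python3 - <<'E'
from h import *
o=readout.get_obs();print(o['time_s'],o['ee_pos'],o['eef_rot'],o['grip_width'],o['force'])
a=cam('scene');
A=cv2.resize(a['color'][150:300,180:380],None,fx=4,fy=4,interpolation=cv2.INTER_CUBIC)
cv2.imwrite('pics/g3.png',A[:,:,::-1])
E
```

```text
8.9 [0.43401321 0.03083518 0.04841988] [-3.14152447e+00 -2.47353186e-05  1.97977531e+00] 0.05218352518309468 [ 0.57644983 -0.13582843  0.6076845 ]
```

View pics/g3.png

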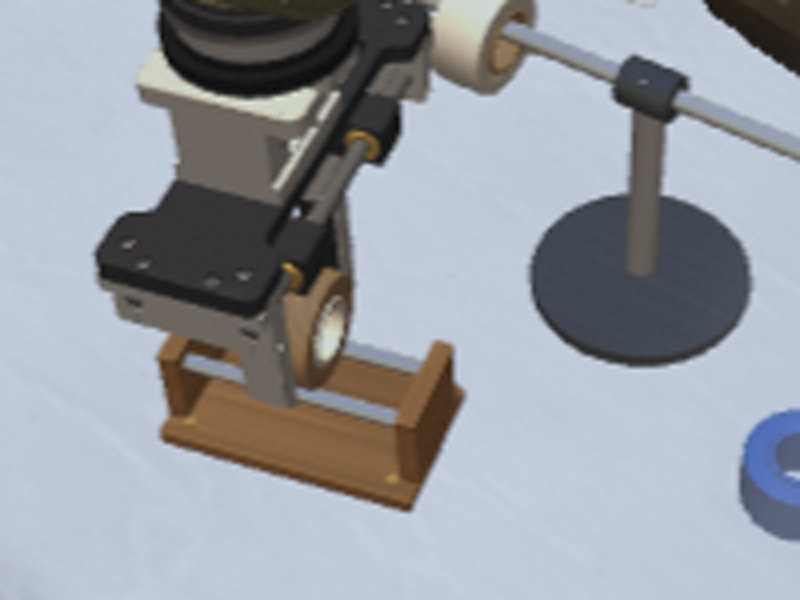

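The roll is between the bars, centred along the rest, with its rim almost down (crop (315,335)). I'll lower 1 mm at a time to contact.

Call:
{"op": "arm_command", "data": {
  "increments": [
    {"slide": [0,0,-0.001],"yaw": 0,"gripper": 0.4},
    {"slide": [0,0,-0.001],"yaw": 0,"gripper": 0.4},
    {"slide": [0,0,-0.002],"yaw": 0,"gripper": 0.4},
    {"slide": [0,0,-0.002],"yaw": 0,"gripper": 0.4}
  ]
}}

```text
time_s: 9.45
ee_pos: [0.4343, 0.0308, 0.0474]
eef_rot: [3.141, 0.0, 1.98]
force: [-6.7, -0.3, 18.5]
grip_width: 0.0523
```

Contact: 18 N up. I'll ease off 1 mm, then open slowly.

Call:
{"op": "arm_command", "data": {
  "grip_force": 5,
  "increments": [
    {"slide": [0,0,0.001],"yaw": 0,"gripper": 0.4},
    {"slide": [0,0,0.001],"yaw": 0,"gripper": 0.55},
    {"slide": [0,0,0.001],"yaw": 0,"gripper": 0.6},
    {"slide": [0,0,0.001],"yaw": 0,"gripper": 0.7},
    {"slide": [0,0,0.001],"yaw": 0,"gripper": 0.8},
    {"slide": [0,0,0.001],"yaw": 0,"gripper": 0.9},
    {"slide": [0,0,0.001],"yaw": 0,"gripper": 0.9}
  ]
}}

```text
time_s: 10.32
ee_pos: [0.434, 0.0308, 0.0474]
eef_rot: [-3.142, -0.0, 1.98]
force: [-0.4, 0.2, -0.9]
grip_width: 0.0844
```

Call:
{"op": "arm_command", "data": {
  "increments": [
    {"slide": [0,0,0.01],"yaw": 0,"gripper": 0.9},
    {"slide": [0,0,0.03],"yaw": 0,"gripper": 0.9},
    {"slide": [0,0,0.06],"yaw": 0,"gripper": 0.9},
    {"slide": [0,0,0.1],"yaw": 0,"gripper": 0.9},
    {"slide": [0,0,0.14],"yaw": 0,"gripper": 0.9},
    {"slide": [0,0,0.18],"yaw": 0,"gripper": 0.9},
    {"slide": [0,0,0.2],"yaw": 0,"gripper": 0.9},
    {"slide": [0,0,0.2],"yaw": 0,"gripper": 0.9}
  ]
}}

```text
time_s: 11.32
ee_pos: [0.4344, 0.0308, 0.2489]
eef_rot: [3.139, 0.001, 1.98]
force: [0.7, 0.6, -1.1]
grip_width: 0.0845
```

```bash
python3 - <<'E'
from h import *
o=readout.get_obs();print(o['time_s'],o['ee_pos'],o['grip_width'],o['force'])
a=cam('scene');w=cam('wrist')
A=cv2.resize(a['color'][130:280,200:400],(600,450),interpolation=cv2.INTER_CUBIC)
W=cv2.resize(w['color'][100:400,260:380],(180,450))
cv2.imwrite('pics/g4.png',np.hstack([A,W])[:,:,::-1])
print(proj(w,[[.433,.03,.094]]))
E
```

```text
11.325 [0.43438392 0.03084381 0.24893888] 0.08452029955064037 [ 0.6792104   0.56255613 -1.10461179]
[[315.15438011 186.08754815]]
```

View pics/g4.png

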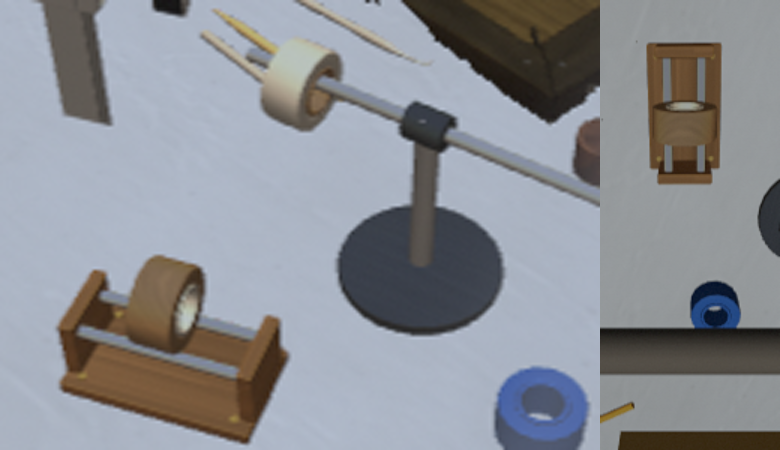

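The roll stands upright between the bars (crop (165,305)), its axis along them and about midway between the cheeks. The white roll at (300,85) is unmoved. The gripper is clear, so I'm handing in.

```bash
python3 -c "
from station import job
print(job.hand_in())"
```

```text
the job is handed in; nothing more can be done
None
```

The job is handed in. I gripped the brown roll across its diameter, lifted it 8 mm and slid it off the open end of its arm. I then carried it to the roll rest, lowered it until it touched (18 N) and released it at about 10 s on the robot's clock.

**Last checks:** the final scene and wrist pictures show the brown roll upright between the two bars, about midway between the end cheeks, with its hole along the bars. The white roll looks unmoved, and the gripper is about 20 cm above the rest with no contact force. I judged the final position by eye from those pictures and from the release pose, without measuring it again.

**What failed or disagreed:**
- My first two move calls were refused because the rows left out some keys; the arm did not move.
- The arm stopped about 7 mm short of the roll, which I corrected before gripping.
- The grip opening read 52 mm on the 54 mm roll, but the grip held throughout.

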